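Color up: square the plaques and feel them home in the slot

TASK

Color up the stack of three square plaques: square it up neatly with a light grip and slide it over the glass, without lifting it, straight in under the slot's acrylic flap until you feel all of it come up against the hidden sprung stop. Press it lightly against the stop for a moment (about 6 newtons), then let go and leave the squared stack sitting there, with nothing else on the table disturbed; the plaques chip if squeezed or pushed hard.

Things in the scene. Friction and masses are not known exactly. Their poses are not given: they have to be found in the camera images.
- plaque1: bottom one of the three square crimson plaques of the loose stack: 60 x 60 mm, 6 mm thick, about 35 g; origin at the centre of its underside, z up, x and y square to its edges. It lies on the glass in front of the slot, askew to it. The plaques chip easily: grip and push lightly (15 N on one plaque, both fingers counted, is too much).
- plaque2: middle one of the three square crimson plaques of the loose stack: 60 x 60 mm, 6 mm thick, about 35 g; origin at the centre of its underside, z up, x and y square to its edges. It starts up to 6 mm and 5 degrees out of line with the bottom one; the stack is 18 mm tall.
- plaque3: top one of the three square crimson plaques of the loose stack: 60 x 60 mm, 6 mm thick, about 35 g; origin at the centre of its underside, z up, x and y square to its edges. It starts up to 6 mm and 5 degrees out of line with the middle one.
- slot: color-up slot: low fixed black and dark wood housing 94 mm wide, 36 mm high, 120 mm deep, roofed, its floor level with the glass; rectangular mouth 70 mm wide, 30 mm high. Origin on the glass at the middle of the mouth; x points straight into the slot, y along the mouth, z up. A stack resting on the hidden stop sticks out of the mouth by 6 to 38 mm.
- flap (a joint): clear acrylic flap, 25 mm tall, 10 g, hanging in the slot's mouth from a hinge along its upper edge (29 mm above the glass): angle in rad, 0 hanging closed, growing as it swings inward. It swings freely when the plaques are slid against it and then lies on them; no need to touch it. Flap and slot frame must not be pressed with over 8 N.
- stop_rail: rail under the slot's roof; origin and axes are the slot's and do NOT tell where the hidden stop on it is set: its felt pad face lies anywhere from 22 to 54 mm behind the mouth, found only by feel. The pad is sprung, 1.5 N per mm over 10 mm, then solid, damped, and stays against the stack when let go. 5 to 8 N at the fingers is right (friction eats up to half of it), over 12 N chips the plaques. Free sliding takes under 1.5 N.
- marker: gilded turned table marker, 42 mm across the foot, 58 mm tall, standing beside the slot on its +y side; leave it alone (origin at the centre of its underside).
- chips_a: stack of round chips, 39 mm across, 26 mm tall, standing ahead of and beside the slot on its -y side; leave it alone (origin at the centre of its underside).
- chips_b: low stack of round chips, 39 mm across, 17 mm tall, out to the left; leave it alone (origin at the centre of its underside).
- ashtray: smoked crystal ashtray, 112 mm across, 36 mm tall, out to the left; leave it alone (origin at the centre of its underside).
- long_plaque1: lower one of two oblong crimson plaques (55 x 85 x 5 mm) stacked out to the right; leave it alone (origin at the centre of its underside).
- long_plaque2: upper one of the two oblong plaques; leave it alone (origin at the centre of its underside).

How it is judged:
By the outcome, as a careful person would: the job done as asked, in the order asked, and still so for the second after the job is handed in, with the robot touching nothing.
It also fails if it takes over 51 s, if anything falls off the work surface, if the arm or the gripper's body presses on something with over 40 N, if the wrist force passes 120 N, or if a joint passes its speed limit or range.

ROBOT

A 6-joint arm with a two-finger parallel gripper is mounted at the origin on the work surface. World frame = base frame: x ahead of the robot, y to its left, z up, the work surface at z = 0. Lengths are in m, angles in rad, forces in N, time in s.
With the tool pointing down it reaches from about 0.35 to 0.85 m from the base axis. Payload 8.1 kg.
Tool frame: the origin (TCP) lies midway between the tips of the shut fingers; the grasp point (between the pads) lies 19 mm behind it (grip_point_offset is the z of the grasp point in the tool frame, in m); z points along the fingers, y is the line along which they close (so a half turn about z gives the same grasp; the last joint's range is limited). The gripper opens to 93 mm and grips with 3 to 60 N. Pads are 15 mm wide; open, the fingers measure 128 mm over their backs; the gripper's body (75 mm by 188 mm) begins 65 mm behind the grasp point.
Start: joints at [1.163, 0.13, 1.488, -0, 1.523, -0.085], TCP at [0.19, 0.569, 0.219] pointing down, gripper open.
Joint ranges: [-2.96, 2.96], [-0.89, 2.26], [0.02, 2.5], [-1.34, 4.48], [0, 2.73], [-2.66, 2.66]. Speed limits (rad/s): [2.39, 2.39, 2.79, 3.14, 3.14, 3.14].

INTERFACE

Orientations are given as [roll, pitch, yaw] about the fixed x, y, z axes, in that order (R = Rz(yaw) Ry(pitch) Rx(roll)).
In Python, from rig import sense, read_camera, sign_off, recognise, mark_of, grip_point_offset gives the robot as it stands.
- The arm moves only by the tool drive_tool, never from a script. Its argument "targets" is a list of rows, each a list of 4 numbers: the shift along the tool's x, y, z in mm, then the turn about the tool's z in units of 6 degrees (1.0 is 6 degrees). In form: [[x, y, z, turn], ...]. A call has 1 to 20 rows; each row is the pose to reach, as a shift and turn from the pose commanded when the call began, along the tool's axes at that moment; what a row does not reach only later rows make up. A row lasts 1/10 s, in which the tool goes at most 50 mm and 8.59 degrees, less where a joint would pass 70% of its speed; a pose out of reach is approached as far as the arm can. A call with a gripper value outside its range is refused whole. "grip" is the finger opening in mm, from 0 to 93, set as the call begins (left out, the last holds). The fingers move at their own pace and stop on an object; the grip force is fixed at half the most. Time passes only in rows, so rows that repeat a pose let the fingers close. It gives the time, the measured TCP pose, the force, the opening and the grip force at its end, in the units of the state.
- sense(): the state, without advancing time (a new reading comes with each control period).
- read_camera(name): name is "side" or "top" or "wrist"; returns a dict with "color" (400x640x3 uint8, red, green, blue), "depth" (400x640 float32, m along the optical axis (not along the pixel's ray), 0 where there is no reading), "intrinsics" (3x3 intrinsics, pixels), "k1" (the pictures are not rectified: a ray, as slopes to the right and down, at radius r is drawn at 1 + k1 r^2 times it, then the intrinsics apply), "R" (3x3) and "t" (3): a world point X has camera coordinates R X + t. Camera axes: x right, y down, z forward; pixel columns grow to the right and rows downward; lengths in m; the calibration is good to about 2 mm. A picture is of the moment at which its call begins.
- sign_off(): hands the job in; it is judged then, once.
Trained networks look in a picture, given as the dict that the camera call returned (one of the last four; its "shot" number tells which), for a name from the list of things; names that differ only in an ending like _2 or _b are one class to them, and where a whole thing is asked for, a point or a joint stands for the part that bears it (a point fixed in the world has none). Each returns a list of dicts, best first, with "conf" (0 to 1); they miss things now and then, are a little off and sometimes report something else, mostly with a low value. They report only what shows in the picture. A call takes as long as a camera call.
- recognise(picture, query): "extent" ([left, top, right, bottom] in pixels, round what is visible of it).
- mark_of(picture, query): "centre" ([column, row] in pixels: a listed point, or the origin of a listed thing).
The state is a dict: "time": time; "qpos": joint angles; "dq": joint speeds; "effort": joint torques, N m; "tool_pos": TCP position; "ee_rot": TCP orientation; "force": force on the tool from outside, world axes, zero at the start; "ft_torque": the same for the moment, N m; "gripper_width": finger opening in m; "gripper_force": force on a finger pad.
Only numpy, scipy, OpenCV 4.12 (cv2) and the standard library are available. Lean on these libraries where they do the work, as an engineer would, in place of code of your own. Each camera call takes 0.05 s, during which the arm holds its last target. There are 200 camera calls.

## Working session

There is one attempt and no reset: what is moved stays moved. The work goes in short steps, Python scripts to look and compute and a tool call to move; the robot and the scene stay as the last step left them, time stands still between calls to the robot, and variables do not carry over. Pictures are saved under pics/ and viewed, at most 13 in all, crops included, and the job is handed in when it is done.

Besides the shell and the picture viewer there is one more tool, called after "Emit:" by a JSON object that holds its "api" and its "payload", one argument or row to a line. drive_tool: Moves the arm, as the interface text tells. Its arguments: {"type":"object","properties":{"targets":{"type":"array"},"grip":{"type":"number"}},"required":["targets"]}

```bash
ls; mkdir -p pics; cat > h.py <<'E'
import numpy as np, cv2
from rig import *
def pts(p,uv,z=None):
    uv=np.array(uv,float).reshape(-1,1,2); K=np.array(p["intrinsics"]); k1=p["k1"]
    n=cv2.undistortPoints(uv,K,np.array([k1,0,0,0,0.]))[:,0]
    R=np.array(p["R"]);t=np.array(p["t"])
    d=np.c_[n,np.ones(len(n))]; 
    if z is None:
        D=p["depth"][uv[:,0,1].round().astype(int),uv[:,0,0].round().astype(int)]
        return (d*D[:,None]-t)@R
    c=-R.T@t; w=d@R
    return c+w*((z-c[2])/w[:,2])[:,None]
def save(p,n,box=None,s=1):
    im=p["color"][:,:,::-1]
    if box: im=im[box[1]:box[3],box[0]:box[2]]
    cv2.imwrite("pics/"+n,cv2.resize(im,None,fx=s,fy=s,interpolation=cv2.INTER_CUBIC))
E
python3 - <<'E'
from h import *
np.set_printoptions(precision=4,suppress=True)
s=sense();print(s, grip_point_offset)
p=read_camera("top");save(p,"top.png");print(p["k1"],p["intrinsics"],p["R"],p["t"])
for q in ["plaque1","plaque3","slot","marker","chips_a","ashtray","long_plaque2"]:
    for r in mark_of(p,q)[:2]: print(q,r,pts(p,r["centre"]),pts(p,r["centre"],0.0))
    print(recognise(p,q)[:2])
E
```

```text
pics
{'time': 0.0, 'qpos': array([ 1.1626,  0.1312,  1.4893, -0.    ,  1.523 , -0.0854]), 'dq': array([-0.0002, -0.0009, -0.0001,  0.0002,  0.0019,  0.0008]), 'effort': array([  0.0013, -55.9817, -49.1787,   0.077 ,   0.0353,  -0.0001]), 'tool_pos': array([0.1901, 0.5685, 0.2176]), 'ee_rot': array([-3.1398, -0.0001,  2.8188]), 'force': array([-0.505 , -0.0168,  1.0403]), 'ft_torque': array([-0.0291, -0.0045, -0.038 ]), 'gripper_force': 0.0, 'gripper_width': 0.09286555163809646} -0.0188
0.013819376326130697 [[371.2233   0.     317.7019]
 [  0.     371.2233 199.9806]
 [  0.       0.       1.    ]] [[-0.002  -1.      0.0098]
 [-0.9949  0.001  -0.1006]
 [ 0.1006 -0.0099 -0.9949]] [0.0157 0.5664 0.9719]
plaque1 {'centre': [307.4, 222.6], 'conf': 0.94} [[0.506  0.0427 0.0166]] [[0.5067 0.043  0.    ]]
plaque1 {'centre': [302.9, 222.5], 'conf': 0.47} [[0.5063 0.0549 0.0183]] [[0.507  0.0554 0.    ]]
[{'extent': [292.5, 208.9, 318.0, 232.9], 'conf': 0.67}]
plaque3 {'centre': [307.4, 222.6], 'conf': 0.94} [[0.506  0.0427 0.0166]] [[0.5067 0.043  0.    ]]
plaque3 {'centre': [302.9, 222.5], 'co
[... 573 characters left out ...]
6} [[ 0.5938 -0.1272  0.025 ]] [[ 0.597 -0.131  0.   ]]
chips_a {'centre': [184.2, 189.6], 'conf': 0.46} [[0.5968 0.3789 0.0133]] [[0.5985 0.3836 0.    ]]
[{'extent': [174.6, 184.6, 189.9, 194.8], 'conf': 0.53}, {'extent': [361.4, 183.1, 378.9, 197.2], 'conf': 0.45}]
ashtray {'centre': [176.7, 235.6], 'conf': 0.91} [[0.4719 0.3958 0.0105]] [[0.472  0.3996 0.    ]]
[{'extent': [151.4, 212.9, 194.6, 259.8], 'conf': 0.88}]
long_plaque2 {'centre': [455.2, 257.0], 'conf': 0.73} [[ 0.4128 -0.3571  0.0102]] [[ 0.4122 -0.361   0.    ]]
long_plaque2 {'centre': [459.4, 252.9], 'conf': 0.57} [[ 0.4237 -0.3696  0.0087]] [[ 0.4233 -0.3729  0.    ]]
[{'extent': [439.4, 241.8, 479.2, 266.9], 'conf': 0.65}]
```

View pics/top.png

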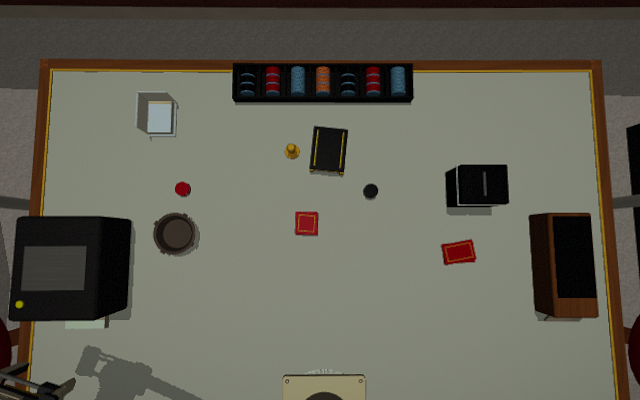

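The top view shows the red stack at about (307,223) and the slot at (328,150) with its mouth on the lower edge. The marker is at (292,150) and the chips at (370,190). I'll go above the stack and look from close by.

Emit:
{"api": "drive_tool", "payload": {
  "targets": [
    [-45,-38,0,1],
    [-90,-76,0,2],
    [-135,-115,0,3.2],
    [-180,-153,0,4.4],
    [-225,-191,0,5.6],
    [-270,-230,0,6.8],
    [-315,-268,0,8],
    [-360,-306,0,9.2],
    [-405,-344,0,10.4],
    [-440,-374,0,11.6],
    [-460,-391,0,12.8],
    [-467,-397,0,13.3],
    [-467,-397,0,13.3],
    [-467,-397,0,13.3],
    [-467,-397,0,13.3]
  ]
}}

```text
time: 2.25
tool_pos: [0.5068, 0.0451, 0.2185]
ee_rot: [-3.141, -0.001, 1.426]
force: [-0.5, -0.4, 1.0]
gripper_width: 0.093
gripper_force: 0.0
```

```bash
python3 - <<'E'
from h import *
np.set_printoptions(precision=4,suppress=True)
s=sense();print(s["time"],s["tool_pos"],s["ee_rot"],s["force"],s["qpos"])
p=read_camera("wrist");save(p,"w1.png");np.save("w1.npy",p,allow_pickle=True);print(p["t"],p["R"],-np.array(p["R"]).T@p["t"])
for q in ["plaque3","slot"]:
    for r in mark_of(p,q)[:2]: print(q,r,pts(p,r["centre"],.0))
E
```

```text
2.25 [0.5068 0.0451 0.2185] [-3.1408 -0.0006  1.4264] [-0.5291 -0.3808  1.0256] [-0.0125 -0.1174  1.7373  0.0007  1.5223  0.1319]
[-0.4958  0.0849  0.4179] [[ 0.9896 -0.1436  0.0013]
 [-0.1396 -0.9602  0.2419]
 [-0.0335 -0.2396 -0.9703]] [0.5165 0.1105 0.3856]
plaque3 {'centre': [319.7, 176.2], 'conf': 0.57} [[0.5092 0.043  0.    ]]
slot {'centre': [428.8, 200.3], 'conf': 0.72} [[ 0.6453 -0.0089  0.    ]]
```

View pics/w1.png

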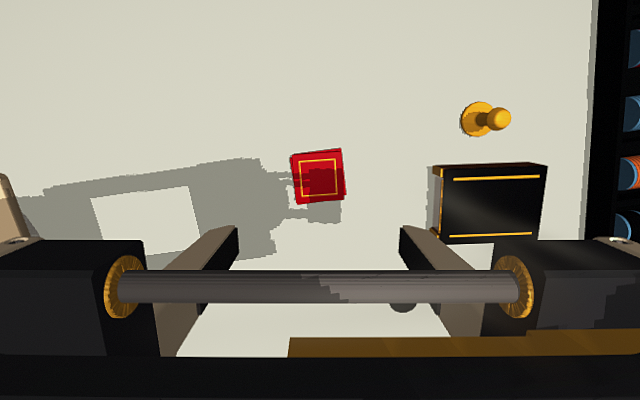

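The stack is at about (318,176). The slot roof spans (438–546, 165–242) with its mouth edge on the left, gold lines running along its depth, and the marker is at (480,118). Next I'll measure both from the depth point cloud.

```bash
cat > m.py <<'E'
from h import *
np.set_printoptions(precision=4,suppress=True)
def cloud(p,box):
    u,v=np.meshgrid(np.arange(box[0],box[2]),np.arange(box[1],box[3]))
    uv=np.c_[u.ravel(),v.ravel()]
    return uv,pts(p,uv),p["color"][uv[:,1],uv[:,0]].astype(int)
def rect(X):
    r=cv2.minAreaRect((X[:,:2]*1000).astype(np.float32)); return r, cv2.boxPoints(r)
def stack(p,box):
    uv,X,c=cloud(p,box)
    red=(c[:,0]>1.6*c[:,1])&(c[:,0]>60)
    R=X[red]; print("red z pct",np.percentile(R[:,2],[5,50,80,95]))
    h=np.percentile(R[:,2],80)
    T=R[abs(R[:,2]-h)<.003]; print("top",len(T),rect(T))
    return T
E
python3 - <<'E'
from m import *
p=np.load("w1.npy",allow_pickle=True).item()
T=stack(p,(270,130,370,220))
uv,X,c=cloud(p,(420,140,560,260))
m=(X[:,2]>.031)&(X[:,2]<.042); print("roof",np.median(X[m][:,2]),rect(X[m]))
g=(c[:,0]>1.8*c[:,2])&(c[:,0]>130); 
for lo,hi in ((160,185),(225,245)):
    k=g&(uv[:,1]>lo)&(uv[:,1]<hi)&(uv[:,0]>452)&(uv[:,0]<534)
    P=pts(p,uv[k],.036)[:,:2]; d=cv2.fitLine(P.astype(np.float32),cv2.DIST_HUBER,0,.01,.01).ravel()
    print("gold",len(P),np.degrees(np.arctan2(d[1],d[0])),d,P.min(0),P.max(0))
# mouth top edge corners & lower corners guess
print(pts(p,[[432,165],[440,243]],.036))
save(p,"w1c.png",(260,130,560,260),2.6)
pt=read_camera("top"); stack(pt,(280,200,330,245))
uv,X,c=cloud(pt,(300,120,355,182)); m=(X[:,2]>.03)&(X[:,2]<.045);print("roof top",rect(X[m]))
E
```

```text
red z pct [0.0121 0.0192 0.0199 0.0205]
top 2262 (((507.4645080566406, 45.35325622558594), (59.92768096923828, 59.89570617675781), 85.7865219116211), array([[475.3961,  17.6708],
       [535.1299,  13.2701],
       [539.533 ,  73.0358],
       [479.7991,  77.4365]], dtype=float32))
roof 0.03752843739068018 (((707.110107421875, -15.168453216552734), (94.48380279541016, 122.3996810913086), 83.95281219482422), array([[641.274 , -55.7002],
       [762.9926, -68.5947],
       [772.9462,  25.3633],
       [651.2276,  38.2578]], dtype=float32))
gold 252 -6.0496154 [ 0.9944 -0.1054  0.7096  0.0189] [0.6627 0.0128] [0.7559 0.025 ]
gold 187 -6.192682 [ 0.9942 -0.1079  0.7084 -0.0517] [ 0.66   -0.0581] [ 0.7553 -0.0457]
[[ 0.6393  0.0437  0.036 ]
 [ 0.6438 -0.0538  0.036 ]]Traceback (most recent call last):
  File "<stdin>", line 14, in <module>
  File "m.py", line 12, in stack
    R=X[red]; print("red z pct",np.percentile(R[:,2],[5,50,80,95]))
                                ~~~~~~~~~~~~~^^^^^^^^^^^^^^^^^^^^^
    return _quantile_unchecked(
        a, q, axis, out, overwrite_input, method, keepdims, weights)
    return _ureduce(a,
                    func=_quantile_ureduce_func,
    ...<5 lines>...
                    overwrite_input=overwrite_input,
                    method=method)
    r = func(a, **kwargs)
    result = _quantile(arr,
                       quantiles=q,
    ...<2 lines>...
                       out=out,
                       weights=wgt)
    slices_having_nans = np.isnan(arr[-1, ...])
                                  ~~~^^^^^^^^^
IndexError: index -1 is out of bounds for axis 0 with size 0
```

View pics/w1c.png

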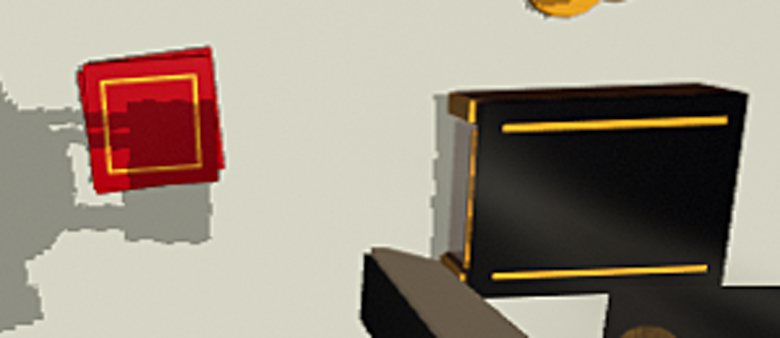

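Emit:
{"api": "drive_tool", "payload": {
  "targets": [
    [1,1,40,-0.37],
    [1,1,85,-0.37],
    [1,1,130,-0.37],
    [1,1,170,-0.37],
    [1,1,195,-0.37],
    [1,1,208,-0.37],
    [1,1,210,-0.37],
    [1,1,210,-0.37],
    [1,1,210,-0.37]
  ]
}}

```text
time: 3.35
tool_pos: [0.5101, 0.0454, 0.0106]
ee_rot: [3.138, -0.0, 1.465]
force: [0.3, -0.3, -0.7]
gripper_width: 0.093
gripper_force: 0.0
```

```bash
python3 - <<'E'
from m import *
s=sense();print(s["time"],s["tool_pos"],s["ee_rot"],s["force"])
p=read_camera("wrist");save(p,"w2.png");np.save("w2.npy",p,allow_pickle=True)
E
```

```text
3.35 [0.5101 0.0454 0.0106] [ 3.1384 -0.0003  1.4651] [ 0.3363 -0.3467 -0.7328]
```

View pics/w2.png

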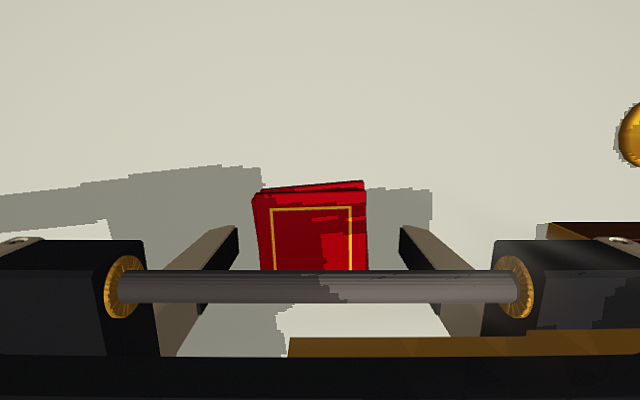

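The stack sits between the open fingers, with its red edges at columns 253–368 and the fingers at 238 and 400. Now I'll go down the last few mm and close gently.

Emit:
{"api": "drive_tool", "payload": {
  "targets": [
    [0,0,4,0],
    [0,0,7,0],
    [0,0,7.5,0],
    [0,0,7.5,0],
    [0,0,7.5,0]
  ]
}}

```text
time: 3.9
tool_pos: [0.5084, 0.0452, 0.0011]
ee_rot: [-3.141, -0.0, 1.465]
force: [0.2, 0.5, 0.4]
gripper_width: 0.0931
gripper_force: 0.0
```

Emit:
{"api": "drive_tool", "payload": {
  "targets": [
    [0,0,0,0],
    [0,0,0,0],
    [0,0,0,0],
    [0,0,0,0],
    [0,0,0,0]
  ],
  "grip": 70
}}

```text
time: 4.4
tool_pos: [0.5084, 0.0452, 0.0012]
ee_rot: [3.142, 0.0, 1.465]
force: [0.4, -0.1, 1.0]
gripper_width: 0.0704
gripper_force: 0.0
```

Emit:
{"api": "drive_tool", "payload": {
  "targets": [
    [0,0,0,0],
    [0,0,0,0],
    [0,0,0,0]
  ],
  "grip": 65
}}

```text
time: 4.7
tool_pos: [0.5083, 0.0452, 0.0011]
ee_rot: [-3.141, 0.0, 1.465]
force: [0.3, -0.5, 0.5]
gripper_width: 0.0649
gripper_force: 0.2
```

Emit:
{"api": "drive_tool", "payload": {
  "targets": [
    [0,0,0,0],
    [0,0,0,0],
    [0,0,0,0]
  ],
  "grip": 62.5
}}

```text
time: 5.0
tool_pos: [0.5084, 0.0453, 0.0011]
ee_rot: [-3.142, -0.0, 1.465]
force: [-0.2, -0.2, 0.2]
gripper_width: 0.0627
gripper_force: 0.2
```

Emit:
{"api": "drive_tool", "payload": {
  "targets": [
    [0,0,-1,0],
    [0,0,-1,0],
    [0,0,-1,0]
  ],
  "grip": 61.2
}}

```text
time: 5.3
tool_pos: [0.5085, 0.0452, 0.0023]
ee_rot: [3.141, 0.0, 1.465]
force: [0.2, 0.2, 1.3]
gripper_width: 0.0615
gripper_force: 0.9
```

Emit:
{"api": "drive_tool", "payload": {
  "targets": [
    [0,0,0,0],
    [0,0,0,0],
    [0,0,0,0]
  ],
  "grip": 60.5
}}

```text
time: 5.6
tool_pos: [0.5085, 0.0452, 0.0022]
ee_rot: [3.141, 0.0, 1.465]
force: [0.8, -0.0, 1.9]
gripper_width: 0.0607
gripper_force: 6.8
```

Emit:
{"api": "drive_tool", "payload": {
  "targets": [
    [0,0,0,0],
    [0,0,0,0],
    [0,0,0,0]
  ],
  "grip": 60.2
}}

```text
time: 5.9
tool_pos: [0.5085, 0.0452, 0.0022]
ee_rot: [3.141, 0.0, 1.465]
force: [-0.7, -0.6, 1.0]
gripper_width: 0.0609
gripper_force: 10.4
```

Emit:
{"api": "drive_tool", "payload": {
  "targets": [
    [0,0,0,0],
    [0,0,0,0],
    [0,0,0,0],
    [0,0,-15,0],
    [0,0,-40,0],
    [0,0,-45,-1.4],
    [0,0,-45,-2.8],
    [0,0,-45,-4.2],
    [0,0,-45,-5.6],
    [0,0,-45,-7],
    [0,0,-45,-8.4],
    [0,0,-45,-9.8],
    [0,0,-45,-11.2],
    [0,0,-45,-12.6],
    [0,0,-45,-14],
    [0,0,-45,-15],
    [0,0,-45,-15],
    [0,0,-45,-15]
  ],
  "grip": 90
}}

```text
time: 7.7
tool_pos: [0.5087, 0.0452, 0.0479]
ee_rot: [3.142, 0.001, 3.032]
force: [0.8, 0.7, -0.0]
gripper_width: 0.0902
gripper_force: 0.0
```

```bash
python3 - <<'E'
from m import *
s=sense();print(s["time"],s["tool_pos"],s["ee_rot"],s["force"])
p=read_camera("wrist");save(p,"w3.png");np.save("w3.npy",p,allow_pickle=True)
E
```

```text
7.7 [0.5087 0.0452 0.0479] [3.1415 0.0008 3.0323] [ 0.7859  0.7357 -0.0265]
```

View pics/w3.png

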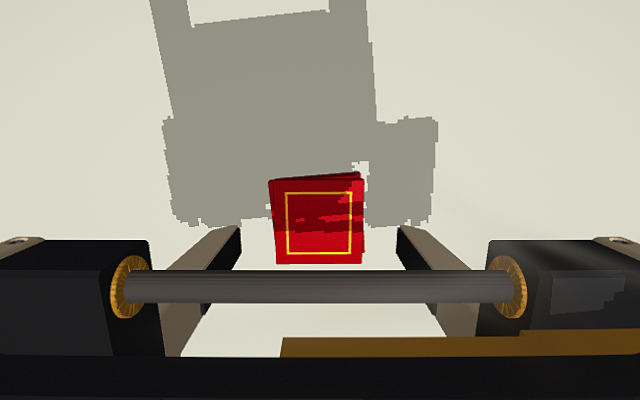

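The fingers straddle the stack (columns 270–365 against fingers at 240 and 398). A slight twist of the lower plaques still shows at the upper right corner. I'll grip across the other direction now.

Emit:
{"api": "drive_tool", "payload": {
  "targets": [
    [0,0,20,0],
    [0,0,38,0],
    [0,0,45,0],
    [0,0,45.5,0],
    [0,0,45.5,0]
  ]
}}

```text
time: 8.25
tool_pos: [0.5087, 0.0452, 0.0021]
ee_rot: [3.142, 0.0, 3.035]
force: [-0.1, -0.8, 0.4]
gripper_width: 0.0899
gripper_force: 0.0
```

Emit:
{"api": "drive_tool", "payload": {
  "targets": [
    [0,0,0,0],
    [0,0,0,0],
    [0,0,0,0],
    [0,0,0,0]
  ],
  "grip": 66
}}

```text
time: 8.65
tool_pos: [0.5086, 0.0452, 0.0019]
ee_rot: [3.142, 0.0, 3.035]
force: [-0.4, -0.2, 0.4]
gripper_width: 0.0666
gripper_force: 0.0
```

Emit:
{"api": "drive_tool", "payload": {
  "targets": [
    [0,0,0,0],
    [0,0,0,0],
    [0,0,0,0]
  ],
  "grip": 62
}}

```text
time: 8.95
tool_pos: [0.5085, 0.0453, 0.0018]
ee_rot: [3.141, 0.0, 3.036]
force: [0.2, 1.5, 1.3]
gripper_width: 0.0617
gripper_force: 1.5
```

Emit:
{"api": "drive_tool", "payload": {
  "targets": [
    [0,0,0,0],
    [0,0,0,0],
    [0,0,0,0]
  ],
  "grip": 61
}}

```text
time: 9.25
tool_pos: [0.5085, 0.0453, 0.0018]
ee_rot: [3.141, 0.0, 3.036]
force: [0.6, 1.2, 0.8]
gripper_width: 0.0615
gripper_force: 1.9
```

Emit:
{"api": "drive_tool", "payload": {
  "targets": [
    [0,0,0,0],
    [0,0,0,0]
  ],
  "grip": 60.5
}}

```text
time: 9.45
tool_pos: [0.5085, 0.0453, 0.0017]
ee_rot: [3.141, 0.0, 3.036]
force: [0.5, 1.9, 2.0]
gripper_width: 0.0606
gripper_force: 4.7
```

Emit:
{"api": "drive_tool", "payload": {
  "targets": [
    [0,-3,-0.5,0],
    [0,-9,-0.5,0],
    [0,-16,-0.5,0],
    [0,-23,-0.5,0],
    [0,-30,-0.5,0],
    [0,-36,-0.5,0],
    [0,-39,-0.5,0],
    [-4,-39,-0.5,0],
    [-10,-39,-0.5,0],
    [-18,-39,-0.5,0],
    [-26,-39,-0.5,0],
    [-34,-39,-0.5,0],
    [-42,-39,-0.5,0],
    [-50,-39,-0.5,0],
    [-58,-39,-0.5,0],
    [-66,-39,-0.5,0],
    [-74,-39,-0.5,0],
    [-81,-39,-0.5,0],
    [-85,-39,-0.5,0],
    [-85,-39,-0.5,0]
  ]
}}

```text
time: 11.45
tool_pos: [0.5893, -0.0027, 0.0022]
ee_rot: [-3.142, 0.0, 3.035]
force: [0.1, 0.5, -0.4]
gripper_width: 0.0607
gripper_force: 4.5
```

```bash
python3 - <<'E'
from m import *
s=sense();print(s["time"],s["tool_pos"],s["ee_rot"],s["force"],s["gripper_force"],s["gripper_width"])
p=read_camera("side");save(p,"s1.png")
print(recognise(p,"plaque3")[:1],recognise(p,"slot")[:1])
E
```

```text
11.45 [ 0.5893 -0.0027  0.0022] [-3.1416  0.0003  3.0355] [ 0.0555  0.5457 -0.4128] 4.483028700342402 0.06069241860754094
[{'extent': [336.0, 210.3, 352.5, 228.3], 'conf': 0.46}] [{'extent': [363.4, 188.1, 408.4, 222.4], 'conf': 0.93}]
```

View pics/s1.png

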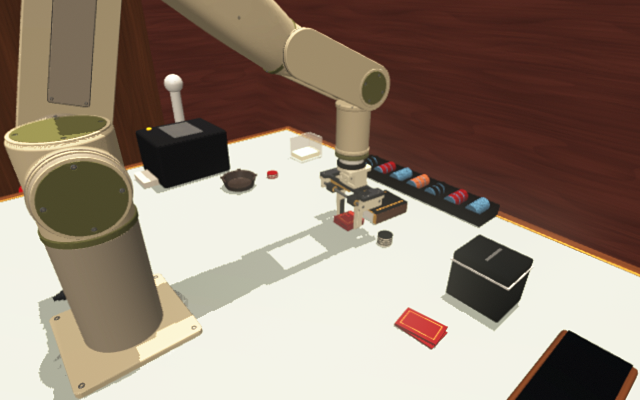

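The side view shows the stack (348,220) between the fingers in front of the slot mouth. I'll release, lift, and check how square it is.

Emit:
{"api": "drive_tool", "payload": {
  "targets": [
    [0,0,0,0],
    [0,0,0,0],
    [0,0,0,0],
    [0,0,-20,0],
    [0,0,-50,0],
    [0,0,-80,0],
    [0,0,-100,0],
    [0,0,-100,0],
    [0,0,-100,0]
  ],
  "grip": 80
}}

```text
time: 12.5
tool_pos: [0.589, -0.0026, 0.1022]
ee_rot: [3.142, 0.001, 3.036]
force: [0.3, -0.0, -0.7]
gripper_width: 0.0801
gripper_force: 0.0
```

```bash
cat >> m.py <<'E'
def tocam(p,X):
    R=np.array(p["R"]);r,_=cv2.Rodrigues(R)
    return cv2.projectPoints(np.array(X,float),r,np.array(p["t"],float),np.array(p["intrinsics"]),np.array([p["k1"],0,0,0,0.]))[0][:,0]
E
python3 - <<'E'
from m import *
s=sense();print(s["time"],s["tool_pos"])
p=read_camera("wrist");np.save("w4.npy",p,allow_pickle=True)
c=tocam(p,[[.5893,-.0027,.018]])[0];print(c)
x,y=c.astype(int); save(p,"w4.png",(max(x-80,0),max(y-70,0),x+80,y+50),5)
T=stack(p,(x-70,y-60,x+70,min(y+60,265)))
E
```

```text
12.5 [ 0.589  -0.0026  0.1022]
[318.7117 201.857 ]
red z pct [0.0133 0.0193 0.0199 0.0204]
top 4457 (((589.4415893554688, -2.8047142028808594), (59.54230880737305, 60.139923095703125), 84.01897430419922), array([[556.4332, -29.2805],
       [616.2457, -35.5471],
       [622.45  ,  23.6711],
       [562.6375,  29.9376]], dtype=float32))
```

View pics/w4.png

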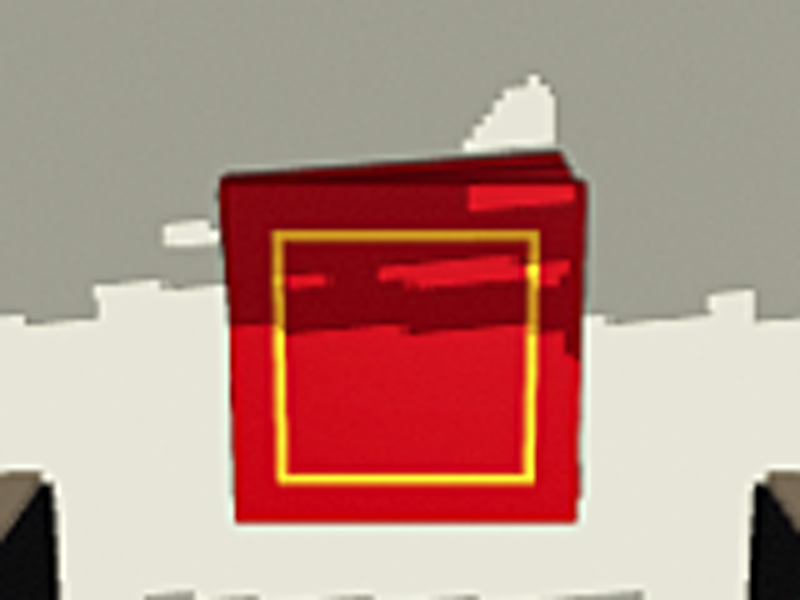

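The top plaque is square to the slot. The lower plaques are still twisted by about 4° and stick out at the rear +y corner (top of the crop, around (560,152)). I'll square them by pushing from behind with both spread fingers.

Emit:
{"api": "drive_tool", "payload": {
  "targets": [
    [20,0,0,0],
    [45,0,0,0],
    [50,0,20,0],
    [50,0,55,0],
    [50,0,85,0],
    [50,0,98,0],
    [50,0,99.7,0],
    [50,0,99.7,0],
    [50,0,99.7,0]
  ],
  "grip": 30
}}

```text
time: 13.45
tool_pos: [0.5388, 0.0028, 0.0022]
ee_rot: [-3.142, -0.001, 3.036]
force: [0.9, 0.3, -0.0]
gripper_width: 0.03
gripper_force: 0.0
```

Emit:
{"api": "drive_tool", "payload": {
  "targets": [
    [-2,0,0,0],
    [-5,0,0,0],
    [-7,0,0,0],
    [-9,0,0,0],
    [-11,0,0,0],
    [-13,0,0,0],
    [-15,0,0,0],
    [-17,0,0,0],
    [-19,0,0,0],
    [-21,0,0,0],
    [-23,0,0,0],
    [-25,0,0,0],
    [-25,0,0,0]
  ]
}}

```text
time: 14.75
tool_pos: [0.5643, 0.0001, 0.0025]
ee_rot: [-3.142, 0.0, 3.036]
force: [0.2, 0.2, -0.1]
gripper_width: 0.0299
gripper_force: 0.0
```

```bash
python3 - <<'E'
from m import *
s=sense();print(s["time"],s["tool_pos"],s["force"])
p=read_camera("wrist");np.save("w5.npy",p,allow_pickle=True)
c=tocam(p,[[.602,-.004,.018]])[0];print(c); save(p,"w5.png")
E
```

```text
14.75 [0.5643 0.0001 0.0025] [ 0.2412  0.2194 -0.1251]
[318.8065 311.7566]
```

Emit:
{"api": "drive_tool", "payload": {
  "targets": [
    [5,0,0,0],
    [6,0,-20,0],
    [4,0,-50,0],
    [-10,0,-80,0],
    [-30,0,-100,0],
    [-38,0,-100,0],
    [-38,0,-100,0],
    [-38,0,-100,0]
  ],
  "grip": 80
}}

```text
time: 15.6
tool_pos: [0.5999, -0.0037, 0.1004]
ee_rot: [-3.142, -0.003, 3.036]
force: [-1.0, -0.2, -0.4]
gripper_width: 0.0798
gripper_force: 0.0
```

```bash
python3 - <<'E'
from m import *
s=sense();print(s["time"],s["tool_pos"])
p=read_camera("wrist");np.save("w6.npy",p,allow_pickle=True)
c=tocam(p,[[.602,-.004,.018]])[0];print(c)
x,y=c.astype(int); save(p,"w6.png",(max(x-80,0),max(y-70,0),x+80,y+50),5)
T=stack(p,(x-70,y-60,x+70,min(y+60,265)))
E
```

```text
15.6 [ 0.5999 -0.0037  0.1004]
[318.7859 204.838 ]
red z pct [0.0127 0.0192 0.0199 0.0205]
top 4492 (((610.7642822265625, -8.767784118652344), (90.67821502685547, 79.25775909423828), 89.64862823486328), array([[570.8582, -53.863 ],
       [650.1144, -54.3491],
       [650.6704,  36.3274],
       [571.4142,  36.8135]], dtype=float32))
```

View pics/w6.png

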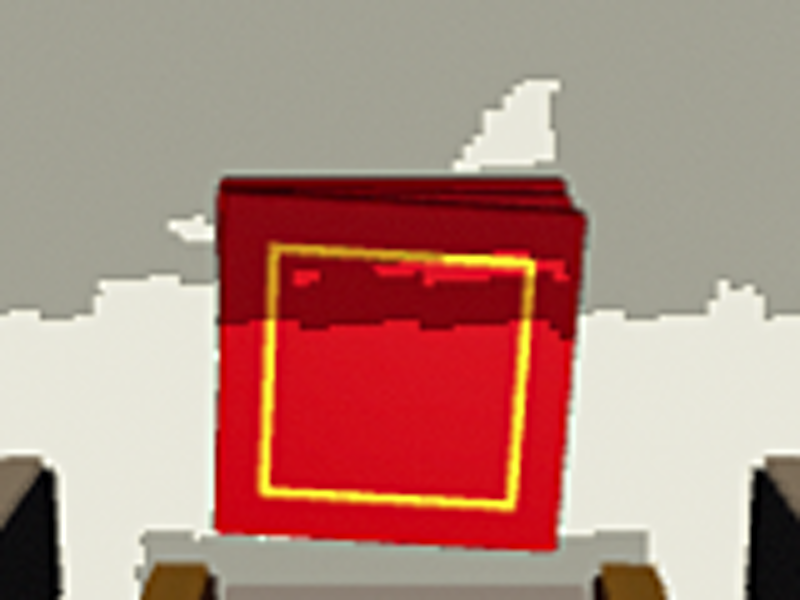

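Pushing from behind turned the whole stack. The bottom plaque is now square, while the top one is about 4–5° off (its front edge runs from (215,530) to (555,548) in the crop). I'll square it with light grips near the front end and then near the rear end, which the friction can't jam.

Emit:
{"api": "drive_tool", "payload": {
  "targets": [
    [-15,0,10,0],
    [-21,0,45,0],
    [-21,0,80,0],
    [-21,0,95,0],
    [-21,0,98,0],
    [-21,0,98,0],
    [-21,0,98,0]
  ],
  "grip": 80
}}

```text
time: 16.35
tool_pos: [0.6235, -0.0062, 0.0059]
ee_rot: [3.142, 0.002, 3.036]
force: [0.0, 0.0, 0.0]
gripper_width: 0.0799
gripper_force: 0.0
```

Emit:
{"api": "drive_tool", "payload": {
  "targets": [
    [0,0,0,0],
    [0,0,0,0],
    [0,0,0,0]
  ],
  "grip": 65
}}

```text
time: 16.65
tool_pos: [0.6231, -0.0062, 0.0052]
ee_rot: [3.142, 0.001, 3.036]
force: [-0.4, 0.1, -0.1]
gripper_width: 0.0654
gripper_force: 0.1
```

Emit:
{"api": "drive_tool", "payload": {
  "targets": [
    [0,0,0,0],
    [0,0,0,0],
    [0,0,0,0],
    [0,0,0,0]
  ],
  "grip": 61
}}

```text
time: 17.05
tool_pos: [0.6226, -0.0062, 0.0044]
ee_rot: [-3.142, 0.0, 3.036]
force: [0.2, 0.2, 0.6]
gripper_width: 0.0613
gripper_force: 0.4
```

Emit:
{"api": "drive_tool", "payload": {
  "targets": [
    [0,0,0,0],
    [0,0,0,0],
    [20,0,0,0],
    [40,0,0,0],
    [40,0,0,0]
  ],
  "grip": 72
}}

```text
time: 17.55
tool_pos: [0.5803, -0.0015, 0.0035]
ee_rot: [3.142, -0.003, 3.036]
force: [-1.1, -0.5, -0.7]
gripper_width: 0.0718
gripper_force: 0.0
```

Emit:
{"api": "drive_tool", "payload": {
  "targets": [
    [0,0,0,0],
    [0,0,0,0],
    [0,0,0,0],
    [0,0,0,0]
  ],
  "grip": 61
}}

```text
time: 17.95
tool_pos: [0.5836, -0.0021, 0.0046]
ee_rot: [-3.141, 0.001, 3.035]
force: [0.6, -0.5, 0.9]
gripper_width: 0.0607
gripper_force: 0.3
```

Emit:
{"api": "drive_tool", "payload": {
  "targets": [
    [0,0,0,0],
    [-1,0,2,0],
    [-20,0,2,0],
    [-39,0,2,0],
    [-39,0,2,0],
    [-39,0,2,0]
  ],
  "grip": 68
}}

```text
time: 18.55
tool_pos: [0.6212, -0.006, 0.002]
ee_rot: [3.142, -0.001, 3.036]
force: [-0.4, -0.4, -0.1]
gripper_width: 0.0681
gripper_force: 0.0
```

Emit:
{"api": "drive_tool", "payload": {
  "targets": [
    [0,0,0,0],
    [0,0,0,0],
    [0,0,0,0],
    [0,0,0,0]
  ],
  "grip": 60.7
}}

```text
time: 18.95
tool_pos: [0.6213, -0.006, 0.0024]
ee_rot: [-3.142, -0.0, 3.036]
force: [0.4, 0.2, -0.5]
gripper_width: 0.0608
gripper_force: 0.1
```

Emit:
{"api": "drive_tool", "payload": {
  "targets": [
    [0,0,0,0],
    [0,0,0,0],
    [20,0,0,0],
    [39,0,0,0],
    [39,0,0,0]
  ],
  "grip": 68
}}

```text
time: 19.45
tool_pos: [0.5807, -0.0016, 0.0017]
ee_rot: [-3.142, -0.002, 3.036]
force: [-0.0, -0.7, -0.5]
gripper_width: 0.068
gripper_force: 0.0
```

Emit:
{"api": "drive_tool", "payload": {
  "targets": [
    [0,0,0,0],
    [0,0,0,0],
    [0,0,0,0],
    [0,0,0,0]
  ],
  "grip": 60.7
}}

```text
time: 19.85
tool_pos: [0.5835, -0.0021, 0.0026]
ee_rot: [-3.142, 0.001, 3.035]
force: [-0.2, -0.5, 0.5]
gripper_width: 0.0607
gripper_force: 0.2
```

Emit:
{"api": "drive_tool", "payload": {
  "targets": [
    [0,0,0,0],
    [0,0,0,0],
    [0,0,-20,0],
    [-10,0,-60,0],
    [-18,0,-95,0],
    [-18,0,-98,0],
    [-18,0,-98,0],
    [-18,0,-98,0]
  ],
  "grip": 80
}}

```text
time: 20.65
tool_pos: [0.5996, -0.0037, 0.0989]
ee_rot: [3.142, -0.002, 3.036]
force: [-0.4, 0.5, -0.3]
gripper_width: 0.08
gripper_force: 0.0
```

```bash
python3 - <<'E'
from m import *
s=sense();print(s["time"],s["tool_pos"])
p=read_camera("wrist");np.save("w7.npy",p,allow_pickle=True)
c=tocam(p,[[.602,-.004,.018]])[0];print(c)
x,y=c.astype(int); save(p,"w7.png",(max(x-80,0),max(y-70,0),x+80,y+50),5)
uv,X,cc=cloud(p,(x-50,y-50,x+50,255))
k=(cc[:,0]>1.6*cc[:,1])&(cc[:,0]>60)&(abs(X[:,2]-.0193)<.003)&(abs(X[:,1])<.045);print(rect(X[k]))
E
```

```text
20.65 [ 0.5996 -0.0037  0.0989]
[318.7668 205.5721]
(((604.876220703125, -4.894477844238281), (59.466392517089844, 60.50626754760742), 83.14119720458984), array([[571.2888, -30.802 ],
       [631.362 , -38.0278],
       [638.4637,  21.013 ],
       [578.3904,  28.2388]], dtype=float32))
```

View pics/w7.png

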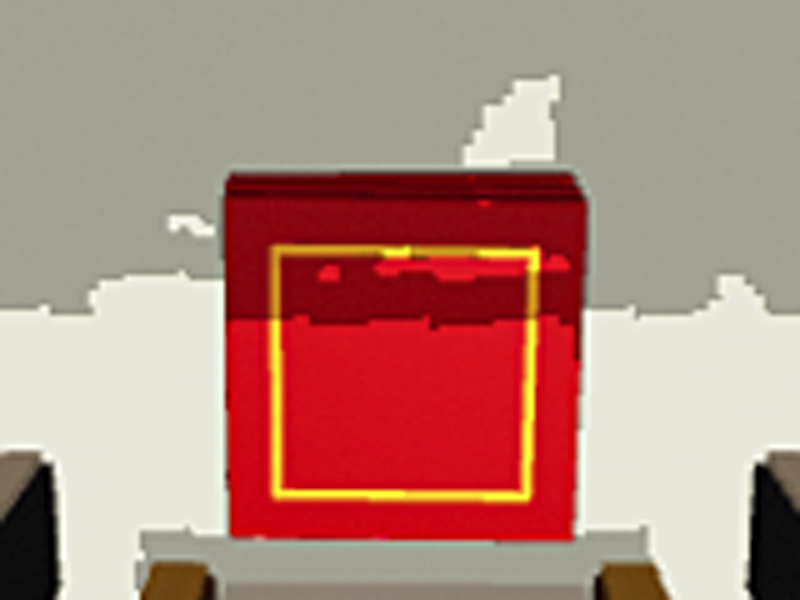

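The stack is now square in yaw and sideways, with a clean outline at columns 225–585 of the crop. The next step is to push it in from behind with both fingers.

Emit:
{"api": "drive_tool", "payload": {
  "targets": [
    [20,0,0,0],
    [40,0,5,0],
    [44,0,40,0],
    [44,0,75,0],
    [44,0,93,0],
    [44,0,96.5,0],
    [44,0,96.5,0],
    [44,0,96.5,0],
    [44,0,96.5,0]
  ],
  "grip": 30
}}

```text
time: 21.6
tool_pos: [0.5569, 0.0008, 0.004]
ee_rot: [-3.142, -0.0, 3.036]
force: [-0.2, 0.1, -0.8]
gripper_width: 0.0299
gripper_force: 0.0
```

Emit:
{"api": "drive_tool", "payload": {
  "targets": [
    [-2,0,0,0],
    [-5,0,0,0],
    [-7,0,0,0],
    [-10,0,0,0],
    [-13,0,0,0],
    [-16,0,0,0],
    [-19,0,0,0],
    [-22,0,0,0],
    [-25,0,0,0],
    [-28,0,0,0],
    [-31,0,0,0],
    [-34,0,0,0],
    [-36,0,0,0]
  ]
}}

```text
time: 22.9
tool_pos: [0.5931, -0.003, 0.0039]
ee_rot: [-3.142, 0.0, 3.036]
force: [-0.5, 0.4, 0.7]
gripper_width: 0.0299
gripper_force: 0.5
```

Emit:
{"api": "drive_tool", "payload": {
  "targets": [
    [-2,0,0.7,0],
    [-4,0,1.4,0],
    [-6,0,1.4,0],
    [-8,0,1.4,0]
  ]
}}

```text
time: 23.3
tool_pos: [0.6008, -0.0039, 0.0024]
ee_rot: [-3.142, -0.0, 3.036]
force: [-0.8, -0.3, -0.8]
gripper_width: 0.0303
gripper_force: 0.2
```

Emit:
{"api": "drive_tool", "payload": {
  "targets": [
    [-1.5,0,0,0],
    [-3,0,0,0]
  ]
}}

```text
time: 23.5
tool_pos: [0.6038, -0.0042, 0.0025]
ee_rot: [-3.142, -0.0, 3.036]
force: [-0.4, -0.7, -0.3]
gripper_width: 0.03
gripper_force: 0.2
```

Emit:
{"api": "drive_tool", "payload": {
  "targets": [
    [-1.5,0,0,0],
    [-3,0,0,0]
  ]
}}

```text
time: 23.7
tool_pos: [0.6068, -0.0045, 0.0026]
ee_rot: [3.142, 0.0, 3.036]
force: [-0.2, 0.4, -1.1]
gripper_width: 0.0301
gripper_force: 0.2
```

Emit:
{"api": "drive_tool", "payload": {
  "targets": [
    [-1.5,0,0,0],
    [-3,0,0,0]
  ]
}}

```text
time: 23.9
tool_pos: [0.6098, -0.0048, 0.0026]
ee_rot: [3.142, 0.0, 3.036]
force: [0.3, -1.5, 0.0]
gripper_width: 0.0301
gripper_force: 0.2
```

Emit:
{"api": "drive_tool", "payload": {
  "targets": [
    [-1.5,0,0,0],
    [-3,0,0,0]
  ]
}}

```text
time: 24.1
tool_pos: [0.6122, -0.0051, 0.0025]
ee_rot: [-3.141, -0.001, 3.036]
force: [-6.5, 0.2, 4.2]
gripper_width: 0.0299
gripper_force: 2.8
```

Emit:
{"api": "drive_tool", "payload": {
  "targets": [
    [0,0,0,0],
    [0,0,0,0]
  ]
}}

```text
time: 24.3
tool_pos: [0.6123, -0.0051, 0.0025]
ee_rot: [-3.141, -0.001, 3.036]
force: [-4.3, 0.2, 3.0]
gripper_width: 0.0298
gripper_force: 2.0
```

Emit:
{"api": "drive_tool", "payload": {
  "targets": [
    [-0.5,0,0,0],
    [-1,0,0,0],
    [-1,0,0,0],
    [-1,0,0,0]
  ]
}}

```text
time: 24.7
tool_pos: [0.6131, -0.0052, 0.0025]
ee_rot: [-3.141, -0.001, 3.036]
force: [-5.5, 0.3, 5.1]
gripper_width: 0.0301
gripper_force: 2.9
```

Emit:
{"api": "drive_tool", "payload": {
  "targets": [
    [-0.5,0,0,0],
    [-0.5,0,0,0],
    [-0.5,0,0,0],
    [-0.5,0,0,0],
    [-0.5,0,0,0]
  ]
}}

```text
time: 25.2
tool_pos: [0.6134, -0.0052, 0.0025]
ee_rot: [-3.141, -0.002, 3.036]
force: [-7.0, -0.4, 5.3]
gripper_width: 0.0301
gripper_force: 3.4
```

```bash
python3 - <<'E'
from m import *
s=sense();print(s["time"],s["tool_pos"],s["force"],s["ft_torque"])
p=read_camera("side");np.save("s2.npy",p,allow_pickle=True);s=sense();print(s["force"])
c=tocam(p,[[.615,-.005,.018]])[0];x,y=c.astype(int);save(p,"s2.png",(x-50,y-35,x+50,y+35),8)
E
```

```text
25.2 [ 0.6134 -0.0052  0.0025] [-6.978  -0.4087  5.3204] [ 0.0104  1.1535 -0.0339]
[-6.5726  0.7029  5.1832]
```

View pics/s2.png

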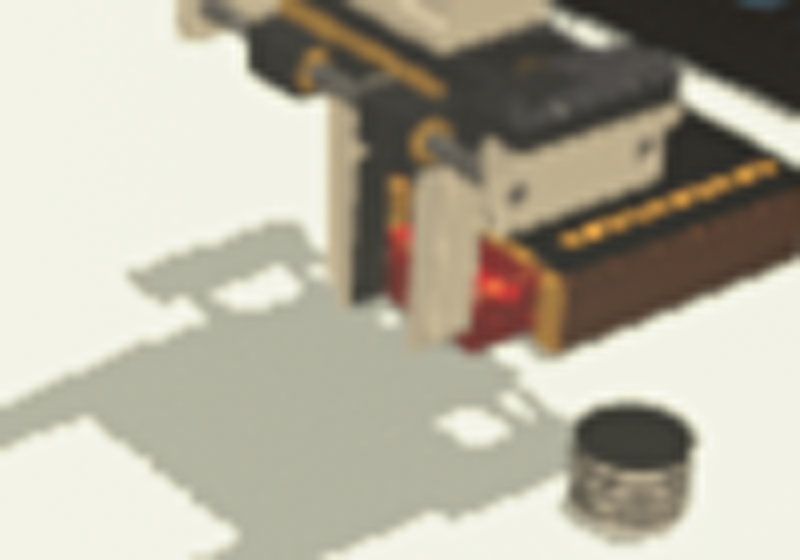

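The side view shows the stack against the fingers, its front half under the flap, and the force is about 6.5 N. I'll hold briefly and then back straight off.

Emit:
{"api": "drive_tool", "payload": {
  "targets": [
    [0,0,0,0],
    [0,0,0,0],
    [0,0,0,0],
    [0.7,0,0,0],
    [1.4,0,0,0],
    [2.1,0,0,0],
    [2.8,0,0,0],
    [4,0,0,0],
    [6,0,0,0],
    [10,0,0,0],
    [14,0,0,0],
    [14,0,0,0]
  ]
}}

```text
time: 26.45
tool_pos: [0.5995, -0.0036, 0.0024]
ee_rot: [3.142, -0.001, 3.036]
force: [-0.2, 0.4, -0.6]
gripper_width: 0.0302
gripper_force: 0.0
```

Emit:
{"api": "drive_tool", "payload": {
  "targets": [
    [2,0,-20,0],
    [4,0,-55,0],
    [4,0,-90,0],
    [-10,0,-105,0],
    [-25,0,-110,0],
    [-25,0,-110,0],
    [-25,0,-110,0]
  ],
  "grip": 60
}}

```text
time: 27.15
tool_pos: [0.6246, -0.0063, 0.112]
ee_rot: [3.142, -0.001, 3.036]
force: [-0.7, 0.0, 0.3]
gripper_width: 0.0599
gripper_force: 0.0
```

```bash
python3 - <<'E'
from m import *
s=sense();print(s["time"],s["tool_pos"])
p=read_camera("wrist");np.save("w8.npy",p,allow_pickle=True)
c=tocam(p,[[.60,-.004,.018]])[0];print(c)
x,y=c.astype(int); save(p,"w8.png",(max(x-80,0),max(y-70,0),x+80,y+50),5)
uv,X,cc=cloud(p,(x-60,y-60,x+60,255))
k=(cc[:,0]>1.6*cc[:,1])&(cc[:,0]>60)&(abs(X[:,2]-.0193)<.003)&(abs(X[:,1])<.04);print(rect(X[k]))
E
```

```text
27.15 [ 0.6246 -0.0063  0.112 ]
[318.5661 170.9276]
(((636.287109375, -0.432861328125), (75.47509765625, 30.109973907470703), 83.67296600341797), array([[617.165 , -36.2814],
       [647.0916, -39.5997],
       [655.4092,  35.4157],
       [625.4826,  38.7339]], dtype=float32))
```

View pics/w8.png

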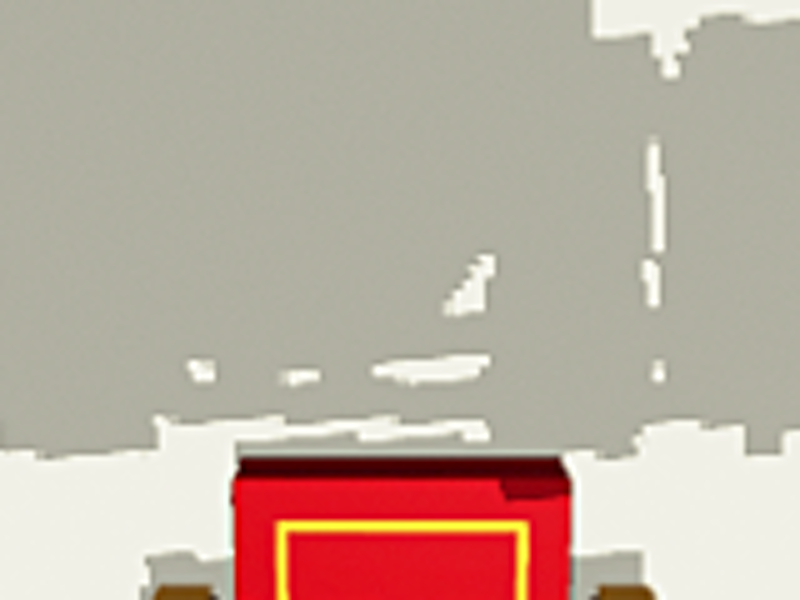

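The rear face is flush and square, and the stack stayed put, sticking out about 26 mm. The fingers are clear of everything, so I'm handing in.

```bash
python3 -c "from rig import *; print(sign_off())"
```

```text
the job is handed in; nothing more can be done
None
```

The three plaques are squared up and sitting against the hidden stop, sticking out about 26 mm; I pressed them at about 6.5 N, let go, and handed the job in at about 27 s, with the verdict not shown. One early squaring grip read about 10 N on a finger pad, heavier than intended, and I did not check for chips.

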